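# Turn the embossing press just past its heavy point

## Robot

A 6-joint arm with a two-finger parallel gripper is mounted at the origin on the work surface. World frame = base frame: x ahead of the robot, y to its left, z up, the work surface at z = 0. Lengths are in m, angles in rad, forces in N, time in s.
With the tool pointing down it reaches from about 0.3 to 0.825 m from the base axis. Payload 5.4 kg.
Tool frame: the origin (TCP) lies at the centre of the arm's flange, where the gripper is bolted on; the fingertips stand 190 mm ahead of it and the grasp point (between the pads) lies 171 mm ahead of it (bot.finger_overhang is the distance from the TCP to the fingertips, in m); z points along the fingers, y is the direction in which the jaws open and shut (so a half turn about z gives the same grasp; the last joint's range is limited). The gripper opens to 92 mm and grips with 3 to 60 N. Pads are 20 mm wide; open, the fingers measure 128 mm over their backs; the gripper's body (75 mm by 189 mm) begins 69 mm behind the grasp point.
Start: joints at [-1.548, 0.158, 1.597, -0, 1.386, -0.21], TCP at [0.133, -0.559, 0.405] pointing down, gripper open.
Joint ranges: [-2.91, 2.91], [-0.94, 2.29], [0.18, 2.7], [-1.29, 4.43], [0.17, 2.64], [-3, 3]. Speed limits (rad/s): [2.57, 2.57, 3.14, 3.14, 3.14, 3.14].

## Interface

Orientations are given as a rotation vector (axis times angle).
In Python, from rig import readout, imaging, job, bot gives the robot as it stands.
- The arm moves only by the tool carry_out, never from a script. Its argument "steps" is a list of rows, each a list of 4 numbers: the shift along the tool's x, y, z in mm, then the turn about the tool's z in degrees. In form: [[dx, dy, dz, yaw], ...]. A call has 1 to 20 rows; each row shifts and turns the commanded pose from where the row before left it, along the tool's axes as they then stand; what a row does not reach is not made up. A row lasts 1/12 s, in which the tool goes at most 41.7 mm and 7.16 degrees, less where a joint would pass 70% of its speed; a pose out of reach is approached as far as the arm can. A call with a gripper value outside its range is refused whole. "hand" is the closure, from 0 (fully open) to 1 (shut), set as the call begins (left out, the last holds). The fingers move at their own pace and stop on an object; "newtons" is the grip in N (left out, the last holds). Time passes only in rows, so rows that do not move let the fingers close. It gives the time, the measured TCP pose, the force and the opening at its end, in the units of the state.
- readout.read_state(): the state, without advancing time (a new reading comes with each control period).
- imaging.snapshot(name): name is "scene" or "top" or "wrist"; returns the picture (384x512x3 uint8, blue, green, red); there is no depth.
- imaging.camera_params(name): a dict with "fx", "fy", "cx", "cy" (pixels), "pose" (4x4, takes a point from camera to world coordinates). Camera axes: x right, y up, looking along -z (the intrinsics and any distortion apply to the point x, -y, -z); pixel columns grow to the right and rows downward; lengths in m; the calibration is good to about 2 mm. A picture is of the moment at which its call begins: read the wrist's pose just before it. camera_params takes no time and is no camera call; for the wrist camera it gives the pose at the moment of the call.
- job.finish_job(): hands the job in, once; it reports no verdict.
Trained networks look in the newest picture that a camera, given by its name, has taken for a name from the list of things; names that differ only in an ending like _2 or _b are one class to them, and where a whole thing is asked for, a point or a joint stands for the part that bears it (a point fixed in the world has none). Each returns a list of dicts, best first, with "confidence" (0 to 1); they miss things now and then, are a little off and sometimes report something else, mostly with a low value. They report only what shows in the picture. A call takes as long as a camera call.
- imaging.look_for(query, camera): "xy" ([column, row] in pixels, amid what is visible of it).
- imaging.silhouettes(query, camera): "mask" (384x512 bool, what is visible of it) and "xy" ([column, row] in pixels, amid what is visible of it).
- imaging.place_of(query, camera): "xy" ([column, row] in pixels: a listed point, or the origin of a listed thing).
The state is a dict: "clock": time; "joints": joint angles; "qvel": joint speeds; "joint_torque": joint torques, N m; "position": TCP position; "orientation": TCP orientation; "ft_force": force on the tool from outside, world axes, zero at the start; "torque": the same for the moment, N m; "grip_width": opening from 0.0 (shut) to 1.0 (fully open).
Only numpy, scipy, OpenCV 4.12 (cv2) and the standard library are available. Lean on these libraries where they do the work, as an engineer would, in place of code of your own. Each camera call takes 0.05 s, during which the arm holds its last target. There are 200 camera calls.

## Task

A red card strip lies in the embossing press, the machine with the larger, spoked flywheel. Turn that flywheel, which has an upright crank handle, anticlockwise seen from above: it grows heavy until the handle comes abreast of the brass pointer, then eases; stop just past the pointer, about 20 degrees, so that the die stays down on the card, and let go. Do not turn it on towards its far stop, and leave the hole punch beside it (smaller, solid disc wheel) as it is.

Things in the scene. Friction and masses are not known exactly. Their poses are not given: they have to be found in the camera images.
- press_wheel (a joint): angle (rad) of the press's spoked steel flywheel (210 mm wide, rim 168 to 188 mm above the table), growing anticlockwise from above, -1.6 to 1.1. 0: heaviest, handle abreast of the brass pointer. Starts at -1.45 to -0.65. Load at the handle 3 N, rising to 6.5 N at 0, 4 N from 0.25 to 0.6, where a cam holds the die down, then the die rises again. It stays where it is left.
- crank_handle (a point): centre of the press's upright wooden crank handle: a cylinder 24 mm in diameter, 50 mm high (196 to 246 mm above the table), 80 mm from the wheel's axle, free to spin on its pin, so a gripper may hold it without turning. The crank boss under it reaches 190 mm above the table.
- press_axle (a point): point on the upright axle of the press's flywheel, 221 mm above the table, level with the handle's centre. Its x axis points from the axle to the brass pointer, a 16 mm wide upright finger 122 mm out, just beyond the rim, top at 186 mm. The press (grey, base 190 x 160 mm, red strip through it) is fixed to the table, left or right of the robot's middle.
- punch_handle (a point): centre of the wooden handle (22 mm wide, 36 mm high, top 204 mm above the table) on the wheel of the hole punch, the other grey machine, on the other side: a solid steel disc of 140 mm, handle 52 mm from its axle; no card, no pointer. To be left as it is.

How it is judged:
At the end, for the whole second after the job is handed in: The embossing press's flywheel is at rest with its handle 6 to 34 degrees (0.1 to 0.6 rad) past the brass pointer (value of joint press_wheel between 0.1 and 0.6 rad and velocity of joint press_wheel between -0.1 and 0.1 rad/s); the robot touches nothing.
It fails at once if the flywheel of the embossing press is turned on towards its far stop (beyond 0.85 rad, 49 degrees past the pointer) (value of joint press_wheel above 0.85 rad).
It fails at once if the hole punch's wheel is turned (its handle moved more than 10 mm) (distance of punch_handle from where it was at the start of the episode above 0.01 m).
It also fails if it takes over 35 s, if anything falls off the work surface, if the arm or the gripper's body presses on something with over 40 N, if the wrist force passes 120 N, or if a joint passes its speed limit or range.

## Working session

There is one attempt and no reset: what is moved stays moved. The work goes in short steps, Python scripts to look and compute and a tool call to move; the robot and the scene stay as the last step left them, time stands still between calls to the robot, and variables do not carry over. Pictures are saved under pics/ and viewed, about 8 in all and at most 12, crops included, and the job is handed in when it is done.

Besides the shell and the picture viewer there is one more tool, called as name(argument=value, ...), one argument or row to a line, values as JSON. carry_out: Moves the arm, as the interface text tells. Its arguments: {"type":"object","properties":{"steps":{"type":"array"},"hand":{"type":"number"},"newtons":{"type":"number"}},"required":["steps"]}

```bash
mkdir -p pics; cat > h.py <<'E'
import numpy as np, cv2
from rig import readout, imaging, job, bot
from scipy.spatial.transform import Rotation as R
def at_z(cam,xy,z):
    p=imaging.camera_params(cam); T=np.array(p["pose"])
    d=np.array([(xy[0]-p["cx"])/p["fx"],-(xy[1]-p["cy"])/p["fy"],-1.])
    d=T[:3,:3]@d; o=T[:3,3]
    return o+d*(z-o[2])/d[2]
E
python3 - <<'E'
from h import *
s=readout.read_state(); print({k:np.round(v,3).tolist() for k,v in s.items()})
ims=[]
for c in("scene","top"):
    im=imaging.snapshot(c); ims.append(im)
    p=imaging.camera_params(c); print(c,{k:np.round(v,3).tolist() if not isinstance(v,str) else v for k,v in p.items()})
    for q,z in(("crank_handle",.221),("press_axle",.221),("punch_handle",.186)):
        for d in imaging.place_of(q,c)[:2]: print(c,q,np.round(d["xy"],1),round(d["confidence"],2),np.round(at_z(c,d["xy"],z),4))
cv2.imwrite("pics/a.png",ims[0]);cv2.imwrite("pics/b.png",ims[1])
E
```

```text
{'clock': 0.0, 'joints': [-1.548, 0.159, 1.598, -0.0, 1.386, -0.21], 'qvel': [0.0, 0.0, -0.0, 0.001, -0.0, -0.0], 'joint_torque': [0.0, -38.556, -32.211, 0.07, 0.038, -0.0], 'position': [0.133, -0.559, 0.404], 'orientation': [-3.119, -0.365, -0.0], 'ft_force': [-0.06, 0.516, -0.745], 'torque': [0.009, -0.013, -0.001], 'grip_width': 0.997}
scene {'fx': 422.277, 'fy': 422.277, 'cx': 256.978, 'cy': 199.27, 'pose': [[-0.538, -0.531, 0.655, 1.211], [0.843, -0.324, 0.429, 0.382], [-0.016, 0.783, 0.622, 0.817], [0.0, 0.0, 0.0, 1.0]]}
scene crank_handle [342.  213.7] 0.48 [0.5302 0.1547 0.221 ]
scene press_axle [377.  219.7] 0.96 [0.5098 0.2258 0.221 ]
scene punch_handle [184.3 176.2] 0.83 [ 0.5638 -0.2661  0.186 ]
top {'fx': 413.926, 'fy': 413.926, 'cx': 253.791, 'cy': 193.042, 'pose': [[-0.015, 0.991, -0.129, 0.481], [-1.0, -0.014, 0.008, 0.012], [0.006, 0.129, 0.992, 0.966], [0.0, 0.0, 0.0, 1.0]]}
top crank_handle [177.2 224.4] 0.48 [0.5234 0.1447 0.221 ]
top press_axle [131.2 230.5] 0.74 [0.5137 0.2269 0.221 ]
top punch_handle [397.1 204.5] 0.77 [ 0.557  -0.2654  0.186 ]
```

View pics/a.png

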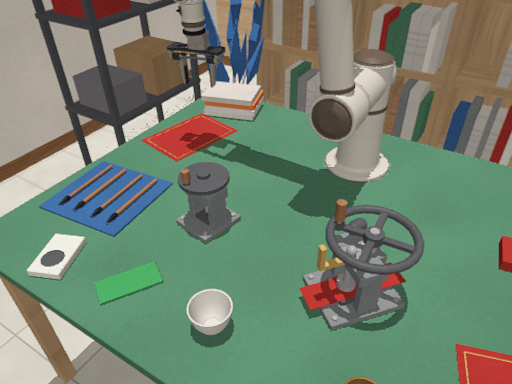

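View pics/b.png

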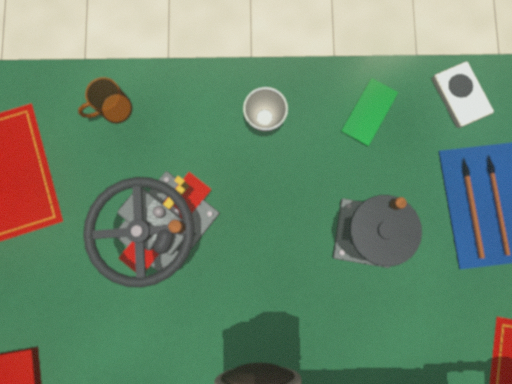

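The top view shows the spoked press wheel with its axle at (137,231), the crank handle at (176,226) and the brass pointer near (181,183). The scene view agrees: handle (341,211), pointer (322,258). Next I'll measure the pointer.

```bash
python3 - <<'E'
from h import *
a=cv2.imread("pics/a.png");b=cv2.imread("pics/b.png")
for c,im,win in(("scene",a,(235,280,305,355)),("top",b,(170,215,155,200))):
    hsv=cv2.cvtColor(im,cv2.COLOR_BGR2HSV); m=cv2.inRange(hsv,(15,110,90),(32,255,255))
    k=np.zeros_like(m);k[win[0]:win[1],win[2]:win[3]]=1;m=m*k
    n,l,st,ce=cv2.connectedComponentsWithStats(m)
    for i in range(1,n):
        if st[i,4]>8: print(c,st[i],ce[i].round(1),at_z(c,ce[i],.186).round(4))
print(at_z("scene",(322,247),.186))
up=[cv2.resize(a[190:300,290:430],None,fx=4,fy=4,interpolation=2),cv2.resize(b[160:300,70:220],None,fx=4,fy=4,interpolation=2)]
cv2.imwrite("pics/c.png",up[1])
E
```

```text
scene [317 245  28  26 330] [326.7 259.9] [0.6397 0.1733 0.186 ]
top [175 176  13  19 145] [180.4 185. ] [0.6001 0.1455 0.186 ]
top [163 197  12  12  90] [168.4 202.7] [0.5666 0.1679 0.186 ]
[0.61141146 0.14920759 0.186     ]
```

carry_out(
  steps=[
    [0,0,-30,-7],
    [15,-10,-25,-7],
    [20,-25,0,-7],
    [30,-25,0,-7],
    [35,-15,0,-7],
    [38,-10,0,-7],
    [38,-5,0,-7],
  ],
  hand=0,
)

```text
clock: 0.98
position: [0.2121, -0.3707, 0.4597]
orientation: [2.684, 1.633, 0.0]
ft_force: [0.8, -0.5, -0.6]
grip_width: 1.0
```

View pics/c.png

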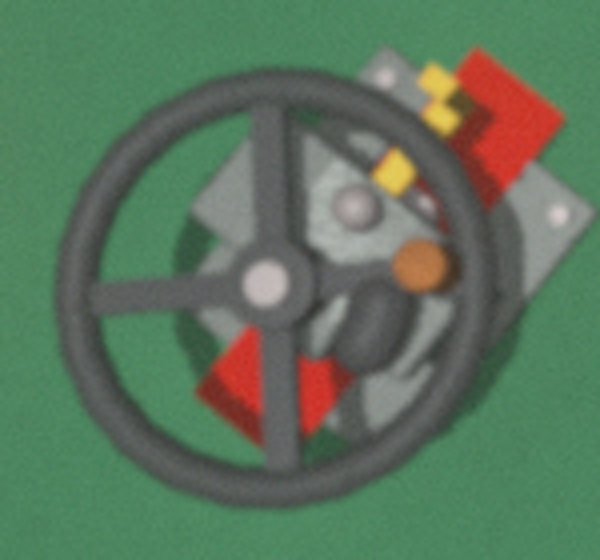

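carry_out(
  steps=[
    [38,2.5,0,0],
    [38,2.5,0,0],
    [38,2.5,0,0],
    [38,2.5,0,0],
    [38,2.5,0,0],
    [38,2.5,0,0],
    [38,2.5,0,0],
    [38,2.5,0,0],
    [38,2.5,0,0],
    [38,2.5,0,0],
    [38,2.5,0,0],
    [38,2.5,0,0],
    [38,2.5,0,0],
    [38,2.5,0,0],
    [38,2.5,0,0],
    [38,2.5,0,0],
  ],
)

```text
clock: 2.32
position: [0.5301, 0.1496, 0.4597]
orientation: [2.687, 1.627, 0.0]
ft_force: [0.1, -0.4, 0.3]
grip_width: 0.998
```

carry_out(
  steps=[
    [0,0,0,-6.7],
    [0,0,0,-6.7],
    [0,0,0,-6.7],
    [0,0,0,-6.7],
    [0,0,0,-6.7],
    [0,0,0,-6.7],
    [0,0,0,-6.7],
    [0,0,0,-6.7],
    [0,0,0,-6.7],
    [0,0,0,-6.7],
    [0,0,0,0],
    [0,0,0,0],
  ],
)

```text
clock: 3.32
position: [0.5295, 0.1475, 0.4597]
orientation: [1.349, 2.837, 0.0]
ft_force: [-0.9, 0.6, -0.6]
grip_width: 0.999
```

```bash
cat > w.py <<'E'
from h import *
import sys
s=readout.read_state(); Rt=R.from_rotvec(s["orientation"]); P=np.array(s["position"])
print(s["clock"],P.round(4),"x angle",np.degrees(np.arctan2(*Rt.as_matrix()[[1,0],0])),s["joints"],s["ft_force"])
for c in sys.argv[2:]:
    im=imaging.snapshot(c); cv2.imwrite(f"pics/{sys.argv[1]}_{c}.png",im)
    for q in("crank_handle","press_axle"):
        for d in imaging.place_of(q,c)[:1]:
            w=at_z(c,d["xy"],.221); print(c,q,np.round(d["xy"],1),round(d["confidence"],2),w.round(4),"tool mm",(Rt.inv().apply(w-P)*1000).round(1))
E
python3 w.py d wrist scene top
```

```text
3.3167 [0.5295 0.1475 0.4597] x angle 129.1509738151576 [ 5.18008024e-02  6.02486919e-02  1.59496257e+00  2.25192225e-05
  1.48635916e+00 -6.31514495e-01] [-0.85374368  0.56646084 -0.58322004]
wrist crank_handle [246.9 196.1] 0.88 [0.5211 0.15   0.221 ] tool mm [  7.2  -5.  238.7]
wrist press_axle [311.5 112.7] 0.62 [0.5181 0.2244 0.221 ] tool mm [ 66.8  39.6 238.7]
scene crank_handle [341.1 211.3] 0.49 [0.5238 0.1498 0.221 ] tool mm [  5.4  -3.  238.7]
scene press_axle [377.2 223.3] 0.91 [0.5206 0.2301 0.221 ] tool mm [ 69.7  45.2 238.7]
top press_axle [131.2 228.5] 0.7 [0.5173 0.227  0.221 ] tool mm [ 69.4  40.7 238.7]
```

View pics/d_wrist.png

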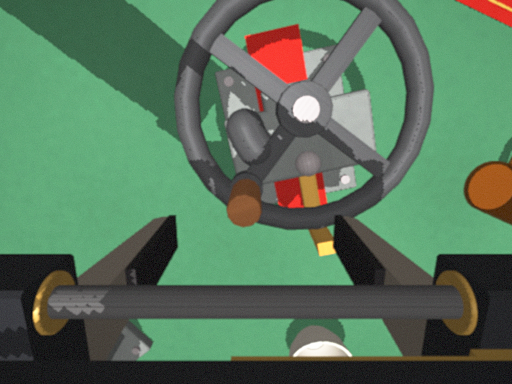

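The wrist view shows the handle top at (244,208), the hub at (306,108) and the pointer top at (325,244).

```bash
python3 - <<'E'
from h import *
p=at_z("wrist",(325,243),.186);print(p,at_z("wrist",(244,208),.246),at_z("wrist",(306,108),.2))
A=np.array([.518,.2265]);H=np.array([.522,.150])
f=lambda v:np.degrees(np.arctan2(v[1],v[0]))
print(f(p[:2]-A),np.hypot(*(p[:2]-A)),f(H-A),np.hypot(*(H-A)))
E
```

```text
[0.60736933 0.15203869 0.186     ] [0.52071109 0.14830649 0.246     ] [0.51551488 0.22648721 0.2       ]
-39.80060198164194 0.11632438576256228 -87.00686799402092 0.07660450378404655
```

carry_out(
  steps=[
    [6.5,-4,0,0],
    [0,0,20,0],
    [0,0,20,0],
    [0,0,15,0],
    [0,0,9,0],
    [0,0,0,0],
  ],
)

```text
clock: 4.27
position: [0.5214, 0.1501, 0.3934]
orientation: [-1.342, -2.836, 0.003]
ft_force: [0.2, 0.4, 0.2]
grip_width: 0.998
```

carry_out(
  steps=[
    [0,0,0,0],
    [0,0,0,0],
    [0,0,0,0],
    [0,0,0,0],
    [0,0,0,0],
    [0,0,0,0],
    [0,0,0,0],
    [0,0,0,0],
  ],
  hand=1,
  newtons=25,
)

```text
clock: 4.93
position: [0.5223, 0.15, 0.3958]
orientation: [1.344, 2.839, 0.0]
ft_force: [0.8, -0.0, -0.1]
grip_width: 0.439
```

```bash
python3 w.py e wrist scene
```

```text
4.9333 [0.5223 0.15   0.3958] x angle 129.33662579480927 [ 5.71858512e-02  8.36522794e-02  1.69659350e+00  1.14137819e-05
  1.36129524e+00 -6.29370159e-01] [ 0.764206   -0.00192313 -0.08438066]
wrist crank_handle [247.4 245.7] 0.96 [0.5214 0.1459 0.221 ] tool mm [ -2.6  -3.3 174.8]
wrist press_axle [342.7 124.9] 0.77 [0.5167 0.2252 0.221 ] tool mm [ 61.7  43.3 174.8]
scene crank_handle [338.5 209.2] 0.68 [0.5201 0.1421 0.221 ] tool mm [ -4.7  -6.7 174.8]
scene press_axle [376.6 221.5] 0.95 [0.5158 0.227  0.221 ] tool mm [ 63.8  43.8 174.8]
```

carry_out(
  steps=[
    [0,0,0,0],
    [0,0,0,0],
    [0,0,0,0],
    [0,0,0,0],
    [0,0,0,0],
    [0,0,0,0],
    [0,0,0,0],
    [0,0,0,0],
  ],
)

```text
clock: 5.9
position: [0.5222, 0.1496, 0.3956]
orientation: [-1.344, -2.839, 0.002]
ft_force: [-2.8, -5.2, 1.4]
grip_width: 0.251
```

```bash
python3 w.py f wrist scene
```

```text
5.9 [0.5222 0.1496 0.3956] x angle 129.32704563631214 [ 5.67859143e-02  8.36457957e-02  1.69690662e+00 -1.18480583e-03
  1.36184337e+00 -6.29353972e-01] [-2.79369135 -5.20881269  1.36155256]
wrist crank_handle [256.7 251. ] 0.6 [0.5271 0.1461 0.221 ] tool mm [ -5.7   1.8 174.6]
wrist press_axle [342.8 125.6] 0.59 [0.5172 0.2247 0.221 ] tool mm [ 61.3  43.9 174.5]
scene crank_handle [340.  212.2] 0.63 [0.5278 0.149  0.221 ] tool mm [ -3.9   4.2 174.6]
scene press_axle [374.8 219.8] 0.94 [0.5125 0.2219 0.221 ] tool mm [ 62.1  38.5 174.5]
```

```bash
python3 - <<'E'
import numpy as np
t=np.radians(-83.4+4*np.arange(17)); p=80*np.c_[np.cos(t),np.sin(t)]; d=np.diff(p,axis=0)
a=np.radians(129.3); X=[np.cos(a),np.sin(a)];Y=[np.sin(a),-np.cos(a)]
print(np.c_[d@X,d@Y].round(1).tolist())
E
```

```text
[[-2.9, 4.8], [-2.5, 5.0], [-2.2, 5.2], [-1.8, 5.3], [-1.4, 5.4], [-1.0, 5.5], [-0.7, 5.5], [-0.3, 5.6], [0.1, 5.6], [0.5, 5.6], [0.9, 5.5], [1.3, 5.4], [1.7, 5.3], [2.0, 5.2], [2.4, 5.0], [2.7, 4.9]]
```

carry_out(
  steps=[
    [-2.9,4.8,0,0],
    [-2.5,5,0,0],
    [-2.2,5.2,0,0],
    [-1.8,5.3,0,0],
    [-1.4,5.4,0,0],
    [-1,5.5,0,0],
    [-0.7,5.5,0,0],
    [0,0,0,0],
  ],
)

```text
clock: 6.87
position: [0.5596, 0.1639, 0.3957]
orientation: [1.343, 2.838, 0.002]
ft_force: [3.8, -2.3, -1.8]
grip_width: 0.257
```

```bash
python3 w.py g wrist scene top
```

```text
6.8667 [0.5596 0.1639 0.3957] x angle 129.33708888297107 [ 7.77572167e-02  1.85040961e-01  1.58482425e+00  2.80923995e-04
  1.36921934e+00 -6.08861741e-01] [ 3.84941564 -2.31065779 -1.83885591]
wrist crank_handle [255.4 250.2] 0.7 [0.5642 0.1606 0.221 ] tool mm [ -5.2   1.  174.7]
wrist press_axle [263.   95.7] 0.71 [0.5157 0.2251 0.221 ] tool mm [ 75.4   4.5 174.6]
scene crank_handle [338.6 226.2] 0.56 [0.5711 0.1649 0.221 ] tool mm [ -6.3   9.2 174.7]
scene press_axle [372.8 226.1] 0.86 [0.5337 0.2254 0.221 ] tool mm [ 64.2  18.6 174.7]
top press_axle [130.2 229.3] 0.6 [0.5159 0.2287 0.221 ] tool mm [ 78.1   6.8 174.6]
```

Radial forces are low and the handle is following. Continue.

carry_out(
  steps=[
    [-0.3,5.6,0,0],
    [0.1,5.6,0,0],
    [0.5,5.6,0,0],
    [0.9,5.5,0,0],
    [1.3,5.4,0,0],
    [1.7,5.3,0,0],
    [2,5.2,0,0],
    [2.4,5,0,0],
    [2.7,4.9,0,0],
    [0,0,0,0],
    [0,0,0,0],
  ],
)

```text
clock: 8.23
position: [0.589, 0.2037, 0.3957]
orientation: [1.343, 2.839, 0.005]
ft_force: [5.9, 1.7, -2.5]
grip_width: 0.258
```

```bash
python3 w.py i wrist scene top; python3 -c "
import cv2,numpy as np
a=cv2.imread('pics/i_wrist.png');b=cv2.imread('pics/i_scene.png')[150:342,270:512]
cv2.imwrite('pics/i.png',np.hstack([cv2.resize(a,(400,300)),cv2.resize(b,(378,300))]))"
```

```text
8.2333 [0.589  0.2037 0.3957] x angle 129.36558894006114 [ 0.13889673  0.28696216  1.46454889  0.00220665  1.38746227 -0.54856104] [ 5.92041156  1.70938128 -2.52452883]
wrist crank_handle [253.5 247.4] 0.83 [0.5918 0.2014 0.221 ] tool mm [ -3.6   0.  174.7]
wrist press_axle [165.6 124.6] 0.63 [0.517  0.2246 0.221 ] tool mm [ 61.8 -43.  174.6]
scene crank_handle [352.1 239.1] 0.56 [0.5927 0.2039 0.221 ] tool mm [ -2.2   2.3 174.7]
scene press_axle [376.9 218.6] 0.58 [0.5065 0.2243 0.221 ] tool mm [ 68.2 -51.3 174.6]
top press_axle [130.5 228.5] 0.7 [0.5173 0.2282 0.221 ] tool mm [ 64.4 -40.5 174.6]
```

View pics/i.png

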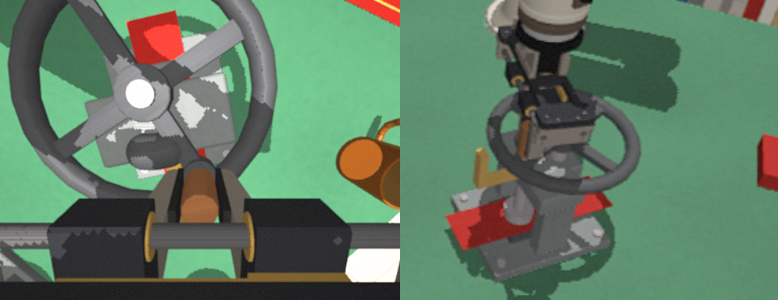

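The wrist crop shows the handle still held between the pads at about 22° past the pointer. Next: release, then lift.

carry_out(
  steps=[
    [0,0,0,0],
    [0,0,0,0],
    [0,0,0,0],
    [0,0,0,0],
    [0,0,0,0],
    [0,0,0,0],
    [0,0,0,0],
    [0,0,0,0],
    [0,0,0,0],
    [0,0,0,0],
    [0,0,0,0],
    [0,0,0,0],
  ],
  hand=0,
)

```text
clock: 9.68
position: [0.5887, 0.2028, 0.3957]
orientation: [-1.344, -2.839, 0.0]
ft_force: [0.2, -0.4, -0.5]
grip_width: 1.0
```

carry_out(
  steps=[
    [0,0,-10,0],
    [0,0,-20,0],
    [0,0,-25,0],
    [0,0,-25,0],
    [-20,0,-15,0],
    [-25,0,0,0],
    [-25,0,0,0],
    [0,0,0,0],
    [0,0,0,0],
  ],
)

```text
clock: 10.43
position: [0.6335, 0.1478, 0.491]
orientation: [-1.347, -2.838, -0.0]
ft_force: [-0.1, -0.0, -0.8]
grip_width: 1.0
```

```bash
python3 w.py j wrist scene top; python3 - <<'E'
from h import *
for c in("wrist","scene","top"):
    for d in imaging.place_of("punch_handle",c)[:1]: print(c,d["confidence"],at_z(c,d["xy"],.186).round(4))
a=cv2.imread('pics/j_wrist.png');b=cv2.imread('pics/j_scene.png')[150:342,270:512]
cv2.imwrite('pics/j.png',np.hstack([cv2.resize(a,(400,300)),cv2.resize(b,(378,300))]))
E
```

```text
10.4333 [0.6335 0.1478 0.491 ] x angle 129.23473488167483 [ 4.37714656e-02  3.15558141e-01  1.24351193e+00  1.98767795e-04
  1.58250629e+00 -6.41001500e-01] [-0.09326943 -0.02996257 -0.77476769]
wrist press_axle [195.4  18.8] 0.8 [0.5151 0.2253 0.221 ] tool mm [134.9 -42.7 270.1]
scene crank_handle [350.2 238.6] 0.77 [0.5933 0.2001 0.221 ] tool mm [ 65.9   1.9 270.1]
scene press_axle [376.7 221.5] 0.58 [0.5157 0.2272 0.221 ] tool mm [136.  -41.  270.1]
top press_axle [130.1 230.9] 0.96 [0.513  0.2289 0.221 ] tool mm [138.9 -42.1 270.1]
scene 0.59 [ 0.5535 -0.2656  0.186 ]
top 0.68 [ 0.5644 -0.268   0.186 ]
```

View pics/j.png

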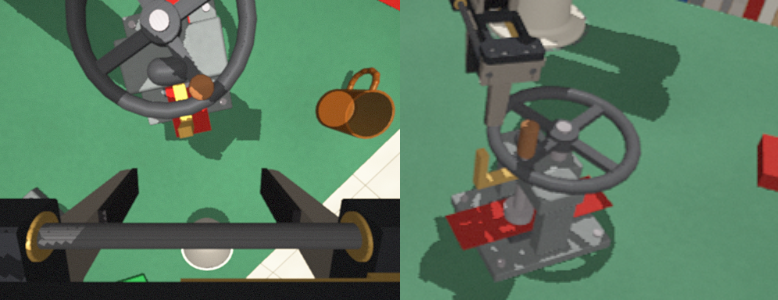

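The wrist view shows the handle at about (257,108) and the pointer top at about (237,160) in full-picture pixels, with the gripper clear. I'll check the angle numerically, then hand in.

```bash
python3 - <<'E'
from h import *
A=np.array([.5155,.2265]);f=lambda v:np.degrees(np.arctan2(v[1],v[0]))
h=at_z("wrist",(258,112),.221)[:2];p=at_z("wrist",(237,161),.186)[:2]
print(h,p,f(h-A),f(p-A),f(h-A)-f(p-A),np.hypot(*(h-A)))
v=f(h-A)-f(p-A)
if 12<v<29: job.finish_job();print("done")
E
```

```text
[0.59303401 0.20273139] [0.60657981 0.15627835] -17.043294780147445 -37.631873752982116 20.58857897283467 0.08109543658377473
the job is handed in; nothing more can be done
done
```

The press flywheel is turned past the brass pointer and the job is handed in. I gripped the crank handle and swung it about 64° anticlockwise along its arc. Then I released it and lifted clear at about 10.4 s of the 35 s.

- **Wheel angle:** the last wrist-camera check put the handle about 20.6° (0.36 rad) past the pointer, inside the 6–34° window. The arc position before release gave about 22°, which agrees.
- **Gripper:** fully open and touching nothing, with the wrist force near zero (under 1 N).
- **Hole punch:** the robot never went near its wheel. The two cameras' handle estimates each shifted by about 8–10 mm from the start, but in opposite directions, so I take that as detection noise.
- **Detections that failed or disagreed:** in the last check the network missed the crank handle in the wrist and top pictures, so I read the handle and pointer pixels off the wrist picture by eye. Axle estimates mostly agreed to about 1 cm; one scene-camera reading partway through the turn was about 2 cm off, and I left it out.

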